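Lengthen the telescoping shoe tree by one hole

TASK

Make the shoe tree one hole longer: press its brass snap button flush with the blue sleeve and, keeping it down until it lets go, slide the sleeve away from the heel block until the button snaps up in the next hole. Then press back gently on the nose of the wooden toe to make sure that the lock holds, and leave the tree locked. Use gentle force throughout and do not disturb the things standing round it.

Things in the scene. Friction and masses are not known exactly. Their poses are not given: they have to be found in the camera images.
- shoe_tree: Telescoping shoe tree on a dark board 90x225x12 mm, fixed to the table. Origin: on the table under the snap button; z up, +y along the level tube from heel block (y = -135 mm, top 93 mm high) to toe = lengthening; x across. Blue square sleeve 30x30x124 mm, top face 75 mm high. On rubber feet: sinks 2.5 mm under a 10 N press, springs back. Over 30 N of finger force damages it.
- button_top (a point): Crown of the domed brass snap button, 10 mm across, on the inner tube (fixed along y). Stands 5.5 mm out of a 12 mm hole in the sleeve's top. Spring 2 N, flush 4.2 N. Held flush by a flat fingertip, 5 to 10 N along +y make the hole's edge ride over the dome; then the sleeve, button under it, slides with 2 to 4 N. Not pressed, it locks the sleeve rigidly (1 to 2 mm play each way).
- snap_button (a joint): How far the snap button is pressed down, m: 0 = fully up, 0.0055 = flush with the sleeve's top face, 0.0075 = under the sleeve's wall.
- sleeve (a joint): Travel of sleeve, ridge and toe in the lengthening direction, m: 0 = first hole (start), end stop 0.046. The next hole, behind the first one, is in a steel index plate let into the sleeve's top and set by screws, so its distance from the first is not known: 0.025 to 0.037. There the button springs up by itself and stops the sleeve rigidly.
- thumb_ridge (a point): Middle of the top edge of the black thumb ridge across the sleeve, on the face towards the button. Ridge: 30 mm long across the tube, 6 mm thick, 10.7 mm above the sleeve's top face; at the start this face is 12 mm from the button's axis in +y of shoe_tree. Moves with the sleeve; a fingertip pressing the button can push the sleeve along by this face.
- toe: The wooden toe on the front end of the sleeve, moving with it: a round cone 50 mm long, 56 mm across at its widest, its axis level and 60 mm above the table. Origin: centre of its rear face, on the axis; +y (as shoe_tree's) points out of the nose.
- toe_end (a point): Centre of the toe's flat nose, a disc about 32 mm in diameter facing +y of shoe_tree, 60 mm above the table; 112 mm from the button's axis at the start. It can be pressed back (towards -y) from beyond the nose.
- pigment_jar_mid (a point): Centre of the dark green pigment jar with white cap (53 mm diameter, 57 mm high), a bystander.
- thread_cone_mid (a point): Centre of the gold thread cone (33 mm diameter, 66 mm high), a bystander.
- wax_block_mid (a point): Centre of the blue wax block (40 x 72 x 32 mm high), a bystander.
- cream_pot_mid (a point): Centre of the white cream pot (43 mm diameter, 58 mm high), a bystander.

How it is judged:
On the way, in this order (a step that is already met when the one before it is completed fails the run):
1. the snap button is pressed flush while the sleeve is still at its first hole (value of joint snap_button above 0.0045 m and value of joint sleeve below 0.003 m), for 0.05 s.
2. the sleeve has slid out to its next hole and the button has snapped up in it (value of joint sleeve above 0.022 m and value of joint snap_button below 0.0015 m), for 0.1 s.
3. the toe is pressed back with at least 3 N and the lock holds (all of step 2 and contact force between the fingers and toe above 3 N), for 0.1 s.
At the end, for the whole second after the job is handed in: The sleeve stands more than 22 mm out from its first hole, at rest, with the snap button up (pressed less than 1.5 mm) in the next hole (all of step 2 and velocity of joint sleeve below 0.005 m/s); the robot touches nothing.
It fails at once if the fingers push on the shoe tree with more than 30 N (contact force between the fingers and shoe_tree above 30 N).
It fails at once if the pigment jar is moved by more than 15 mm (distance of pigment_jar_mid from where it was at the start of the episode above 0.015 m).
It fails at once if the thread cone is moved by more than 15 mm (distance of thread_cone_mid from where it was at the start of the episode above 0.015 m).
It fails at once if the wax block is moved by more than 15 mm (distance of wax_block_mid from where it was at the start of the episode above 0.015 m).
It fails at once if the cream pot is moved by more than 15 mm (distance of cream_pot_mid from where it was at the start of the episode above 0.015 m).
It also fails if it takes over 43 s, if anything falls off the work surface, if the arm or the gripper's body presses on something with over 40 N, if the wrist force passes 120 N, or if a joint passes its speed limit or range.

ROBOT

A 6-joint arm with a two-finger parallel gripper is mounted at the origin on a cart in front of the work surface, level with it; the furniture and walls round the work are solid. World frame = base frame: x ahead of the robot, y to its left, z up, the work surface at z = 0. Lengths are in m, angles in rad, forces in N, time in s.
With the tool pointing down it reaches from about 0.375 to 0.925 m from the base axis. Payload 5.7 kg.
Tool frame: the origin (TCP) lies midway between the tips of the shut fingers; the grasp point (between the pads) lies 19 mm behind it; z points along the fingers, x is the direction in which the jaws open and shut, and the axes are right-handed (so a half turn about z gives the same grasp; the last joint's range is limited). The gripper opens to 88 mm and grips with 3 to 60 N. Pads are 20 mm wide; open, the fingers measure 115 mm over their backs; the gripper's body (75 mm by 178 mm) begins 61 mm behind the grasp point.
Start: joints at [1.125, 0.359, 1.51, -0, 1.272, -0.115], TCP at [0.195, 0.567, 0.223] pointing down, gripper open.
Joint ranges: [-2.97, 2.97], [-1.01, 2.36], [0.21, 2.38], [-0.96, 4.11], [0.2, 2.71], [-2.98, 2.98]. Speed limits (rad/s): [2.39, 2.39, 3.14, 3.14, 3.14, 3.14].

INTERFACE

Orientations are given as a unit quaternion [x, y, z, w].
In Python, from bench import move_ptp, servo_line, goto_joints, move_gripper, sleep, inverse_kinematics, capture, PlanningError, close_job, spot_in, silhouettes, current_clock, current_joint_pos, current_qvel, current_joint_torque, current_position, current_orientation, current_force, current_torque, current_finger_gap gives the robot as it stands. Calls block until the motion is done:
- move_ptp(position, orientation): joint-space move of the TCP to a pose.
- servo_line(position, orientation=None, rate=0.15, contact_N=None): straight line of the TCP; orientation=None keeps the orientation; rate is the mean speed in m/s. With contact_N (N) it stops when the force on the tool has changed by that much, and returns True; else False.
- goto_joints(angles): joint-space move.
- move_gripper(opening): finger opening in m; the grip force is fixed at half the most; returns when the fingers have stopped.
- sleep(seconds).
- inverse_kinematics(position, orientation): joint angles nearest the present ones, or None.
- capture(name): name is "side" or "top"; returns a dict with "image" (384x512x3 uint8, blue, green, red), "range_z" (384x512 float32, m along the optical axis (not along the pixel's ray), 0 where there is no reading), "intrinsics" (3x3 intrinsics, pixels), "R" (3x3) and "t" (3): a world point X has camera coordinates R X + t. Camera axes: x right, y down, z forward; pixel columns grow to the right and rows downward; lengths in m; the calibration is good to about 2 mm. A picture is of the moment at which its call begins.
A pose or a line that the arm cannot do raises PlanningError and nothing moves.
- close_job(): hands the job in, once; it reports no verdict.
Trained networks look in the newest picture that a camera, given by its name, has taken for a name from the list of things; names that differ only in an ending like _2 or _b are one class to them, and where a whole thing is asked for, a point or a joint stands for the part that bears it (a point fixed in the world has none). Each returns a list of dicts, best first, with "conf" (0 to 1); they miss things now and then, are a little off and sometimes report something else, mostly with a low value. They report only what shows in the picture. A call takes as long as a camera call.
- spot_in(camera, query): "xy" ([column, row] in pixels, amid what is visible of it).
- silhouettes(camera, query): "region" (384x512 bool, what is visible of it) and "xy" ([column, row] in pixels, amid what is visible of it).
Readings, each from a call of its own:
- current_clock(): time.
- current_joint_pos(): joint angles.
- current_qvel(): joint speeds.
- current_joint_torque(): joint torques, N m.
- current_position(): TCP position.
- current_orientation(): TCP orientation.
- current_force(): force on the tool from outside, world axes, zero at the start.
- current_torque(): the same for the moment, N m.
- current_finger_gap(): finger opening in m.
Only numpy, scipy, OpenCV 4.12 (cv2) and the standard library are available. Lean on these libraries where they do the work, as an engineer would, in place of code of your own. Each camera call takes 0.05 s, during which the arm holds its last target. There are 200 camera calls.

## Working session

There is one attempt and no reset: what is moved stays moved. The work goes in short steps, each a Python script; the robot and the scene stay as the last script left them, time stands still between calls to the robot, and variables do not carry over. Pictures are saved under pics/ and viewed, about 8 in all and at most 12, crops included, and the job is handed in when it is done.

```bash
mkdir -p pics
cat > h.py <<'E'
import numpy as np, cv2
from bench import *
def world(c,uv,z=None):
    K,R,t=c["intrinsics"],c["R"],c["t"]; u,v=uv
    d=np.linalg.inv(K)@[u,v,1.]
    r=R.T@d; o=-R.T@t
    if z is not None: return o+r*(z-o[2])/r[2]
    return o+r*c["range_z"][int(round(v)),int(round(u))]
def cloud(c,m):
    v,u=np.nonzero(m&(c["range_z"]>0)); d=c["range_z"][v,u]
    P=np.linalg.inv(c["intrinsics"])@np.array([u*d,v*d,d])
    return ((P-c["t"][:,None]).T@c["R"])
E
python3 - <<'E'
from h import *
np.set_printoptions(precision=4,suppress=True)
for n in("top","side"):
    c=capture(n); np.savez(n+"0.npz",**c)
    cv2.imwrite(f"pics/{n}0.png",c["image"])
    print(n,"cam at",-c["R"].T@c["t"])
    for q in("button_top","thumb_ridge","toe_end","toe","pigment_jar_mid","thread_cone_mid","wax_block_mid","cream_pot_mid","shoe_tree"):
        print(q,[(np.round(d["xy"],1),round(d["conf"],2),world(c,d["xy"])) for d in spot_in(n,q)[:2]])
print(current_clock(),current_orientation())
E
```

```text
top cam at [ 0.4405 -0.0342  1.0866]
button_top [(array([347.1, 246.2]), 0.41, array([ 0.4513, -0.2329,  0.0602]))]
thumb_ridge [(array([259.2, 220.7]), 0.59, array([ 0.5054, -0.0326,  0.0755]))]
toe_end [(array([295.2, 214.9]), 0.71, array([ 0.5196, -0.1134,  0.0758])), (array([240.4, 227.8]), 0.69, array([0.4883, 0.0088, 0.0865]))]
toe [(array([242.3, 229.8]), 0.68, array([0.484 , 0.0046, 0.0856])), (array([262.5, 219.3]), 0.3, array([ 0.5088, -0.0399,  0.0728]))]
pigment_jar_mid [(array([275.7, 178.8]), 0.79, array([ 0.6046, -0.0694,  0.054 ]))]
thread_cone_mid [(array([316.8, 167. ]), 0.54, array([ 0.6329, -0.1642,  0.0596])), (array([228.7, 192.8]), 0.36, array([0.5734, 0.0407, 0.0286]))]
wax_block_mid [(array([228.8, 193.4]), 0.64, array([0.572 , 0.0404, 0.0285]))]
cream_pot_mid [(array([343.8, 245.8]), 0.91, array([ 0.4521, -0.2258,  0.0582])), (array([296. , 213.4]), 0.43, array([ 0.5229, -0.1151,  0.0773]))]
shoe_tree [(array([294.5, 215.9]), 0.61, array([ 0.5173, -0.1118,  0.0756]))]
side cam at [ 0.1578 -0.7322  0.4346]
button_top []
thumb_ridge [(array([225.7, 212.7]), 0.78, array([ 0.4965, -0.0652,  0.0648]))]
toe_end [(array([199.9, 200.6]), 0.86, array([ 0.4717, -0.014 ,  0.0712]))]
toe [(array([203.6, 199.2]), 0.82, array([ 0.4767, -0.0187,  0.0749]))]
pigment_jar_mid [(array([282.1, 214.9]), 0.88, array([ 0.5938, -0.0922,  0.051 ]))]
thread_cone_mid [(array([333.6, 237.5]), 0.55, array([ 0.6339, -0.1872,  0.0429])), (array([225.6, 210.2]), 0.5, array([ 0.4949, -0.0679,  0.071 ]))]
wax_block_mid [(array([247.3, 199.9]), 0.51, array([0.5897, 0.0255, 0.032 ]))]
cream_pot_mid [(array([254.8, 294.4]), 0.72, array([ 0.4422, -0.2601,  0.04  ]))]
shoe_tree [(array([269.8, 243.6]), 0.72, array([ 0.5591, -0.1105,  0.0116])), (array([226.1, 210.7]), 0.44, array([ 0.4962, -0.0672,  0.0695]))]
1.0 [ 0.8139  0.581  -0.      0.    ]
```

Run:
```python
from h import *
a=cv2.imread("pics/top0.png")[140:290,190:390]; b=cv2.imread("pics/side0.png")[150:330,160:400]
cv2.imwrite("pics/t1.png",cv2.resize(a,None,fx=4,fy=4,interpolation=cv2.INTER_CUBIC))
cv2.imwrite("pics/s1.png",cv2.resize(b,None,fx=3.3,fy=3.3,interpolation=cv2.INTER_CUBIC))
```

```text
(no output)
```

View pics/t1.png

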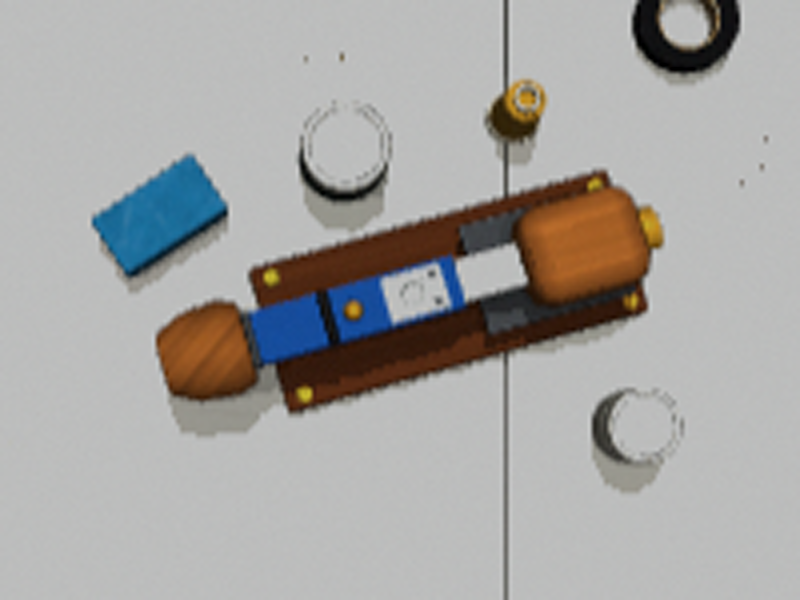

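View pics/s1.png

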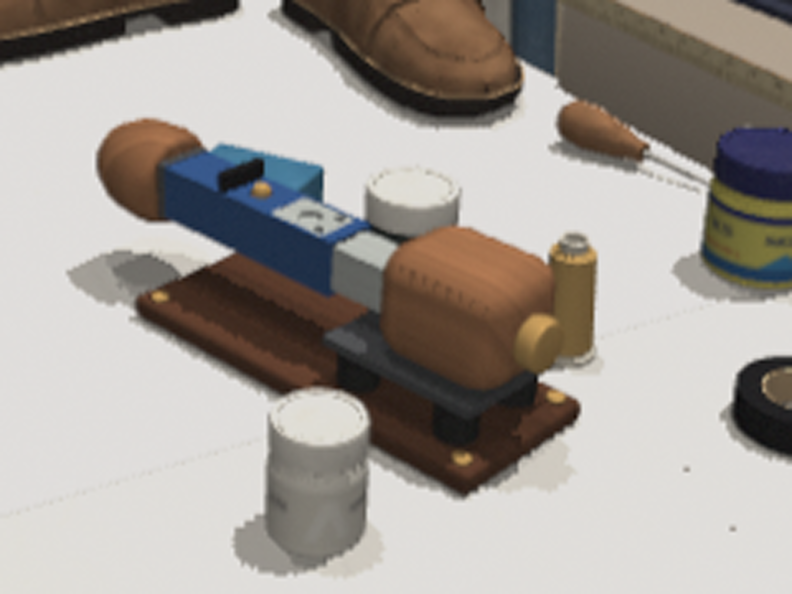

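The top crop shows the tree with its toe at the left. In full-image pixels the button is at about (278.5, 217), the ridge just left of it at (272, 219), and the index-plate hole at about (293, 213). The side view agrees, and the bystanders are clear of the tube. Next I fit the axis and check reachability.

```bash
cat >> h.py <<'E'
from scipy.spatial.transform import Rotation as Ro
E
python3 - <<'E'
from h import *
np.set_printoptions(precision=4,suppress=True)
c=dict(np.load("top0.npz")); hsv=cv2.cvtColor(c["image"],cv2.COLOR_BGR2HSV)
g=np.zeros((384,512),bool); g[205:235,250:308]=True
m=g&(hsv[...,0]>108)&(hsv[...,0]<125)&(hsv[...,1]>150)&(hsv[...,2]>100)
P=cloud(c,m); P=P[abs(P[:,2]-.075)<.006]; print(len(P),P.mean(0))
# whole-sleeve top region (depth) for width symmetric centreline
P2=cloud(c,g); P2=P2[(abs(P2[:,2]-.0755)<.005)]
v,u=np.nonzero(m); rect=cv2.minAreaRect(np.float32(P[:,:2])); print("blue rect",rect)
box=cv2.boxPoints(rect); print(box)
g2=np.zeros_like(g); g2[212:222,274:284]=True
b=g2&(hsv[...,0]<30)&(hsv[...,1]>100); vb,ub=np.nonzero(b)
print("button px",len(ub),ub.mean(),vb.mean()); B=world(c,(ub.mean(),vb.mean()),.078); print("B",B)
r=g&(c["image"].max(2)<60); r[:,:266]=False; r[:,280:]=False; vr,ur=np.nonzero(r); 
print("ridge px",len(ur),world(c,(ur.mean(),vr.mean()),.083))
e1,e2=(rect[1][0],rect[1][1]); 
i=[np.linalg.norm(box[k]-box[(k+1)%4]) for k in range(4)]; k=int(np.argmax(i)); a=box[(k+1)%4]-box[k]; a/=np.linalg.norm(a)
if a[1]<0:a=-a
print("axis rect",a)
w,V=np.linalg.eigh(np.cov(P[:,:2].T)); print("axis pca",V[:,1]*np.sign(V[1,1]))
# board corner screws (crop px): 
S=[world(c,(190+x/4,140+y/4),.013)[:2] for x,y in((271,277),(595,184),(305,394),(630,300))]
for q in(S[0]-S[1],S[2]-S[3]): print("axis screws",q/np.linalg.norm(q))
E
```

```text
39 [ 0.5205 -0.064   0.0754]
blue rect ((0.5136141180992126, -0.07147325575351715), (0.029300570487976074, 0.10443347692489624), 16.751903533935547)
[[ 0.4845 -0.0257]
 [ 0.5146 -0.1257]
 [ 0.5427 -0.1173]
 [ 0.5126 -0.0172]]
button px 16 277.875 217.3125
B [ 0.5134 -0.0743  0.078 ]
ridge px 155 [ 0.4914 -0.0623  0.083 ]
axis rect [-0.2882  0.9576]
axis pca [-0.3455  0.9384]
axis screws [-0.2909  0.9568]
axis screws [-0.2898  0.9571]
```

```bash
cat >> h.py <<'E'
A=np.array([-.290,.957,0]); A/=np.linalg.norm(A); X=np.array([A[1],-A[0],0]); B0=np.array([.5134,-.0743,0])
def ori(s=1):  # tool y = s*A, z down
    y=s*A; z=np.array([0,0,-1.]); return Ro.from_matrix(np.c_[np.cross(y,z),y,z]).as_quat()
def pt(y,z,x=0): return B0+A*y+X*x+[0,0,z]
def F(): 
    f=np.array(current_force()); return np.array([f@X,f@A,f[2]])
def loc():
    p=np.array(current_position()); d=p-B0; return np.array([d@X,d@A,p[2]])
E
python3 - <<'E'
from h import *
np.set_printoptions(precision=4,suppress=True)
for s in(1,-1):
    print(s,[inverse_kinematics(pt(y,z),ori(s)) is not None for y,z in((-.003,.15),(-.003,.075),(.04,.075),(.2,.15),(.2,.045),(.13,.045))], inverse_kinematics(pt(-.003,.15),ori(s)))
s=min((1,-1),key=lambda s:abs(inverse_kinematics(pt(-.003,.15),ori(s))[5]))
open("s.txt","w").write(str(s))
move_gripper(0.0)
move_ptp(pt(-.003,.15),ori(s))
print(s,current_clock(),loc(),F(),current_finger_gap())
hit=servo_line(pt(-.003,.094),rate=.08,contact_N=2)
c=capture("side"); cv2.imwrite("pics/s2.png",cv2.resize(c["image"][150:300,160:340],None,fx=4,fy=4,interpolation=cv2.INTER_CUBIC))
print(hit,current_clock(),loc(),F())
E
```

```text
1 [True, True, True, True, True, True] [-0.2818  0.3266  1.7678 -0.      1.0472  2.5655]
-1 [True, True, True, True, True, True] [-0.2818  0.3266  1.7678 -0.      1.0472 -0.5761]
-1 4.9 [ 0.0004 -0.0024  0.1501] [-0.1923  0.0024  0.0011] 0.0006285720612347279
False 5.8 [ 0.0004 -0.0033  0.0945] [ 0.4057 -0.5096  0.2949]
```

View pics/s2.png

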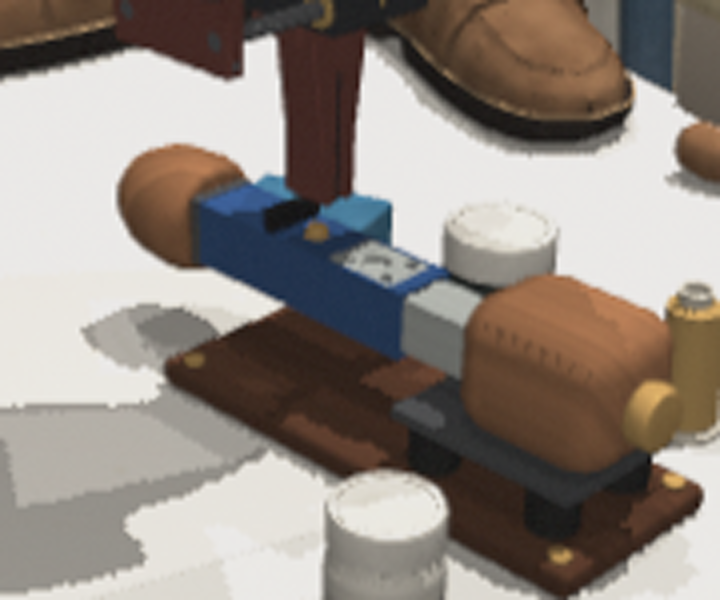

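The shut fingertip hangs just above the button: tip at about (240, 199) and button at (239, 208) in full-image pixels. I'll cross-check the button position from the side view, then press slowly.

Run:
```python
from h import *
np.set_printoptions(precision=4,suppress=True)
c=capture("side"); b=world(c,(239.3,208),.079)-B0
print("button from side (x,y)",b@X,b@A)
r=world(c,(160+291/4,150+214/4),.083)-B0; print("ridge ctr",r@X,r@A)
hit=servo_line(pt(-.003,.072),rate=.02,contact_N=1.2)
print(hit,current_clock(),loc(),F())
```

```text
button from side (x,y) -0.004785080146959223 -0.009879237178933614
ridge ctr -0.006397002200747872 0.0041464679010084025
True 6.575 [-0.0001 -0.0029  0.0795] [ 1.3898 -0.6008  2.6546]
```

The side view disagrees with the top view by about 1 cm. Before pressing, I'll check it against the saved depth data and the tip's own position.

Run:
```python
from h import *
np.set_printoptions(precision=4,suppress=True)
def L(p): d=p-B0; return np.array([d@X,d@A,p[2]])
c=dict(np.load("side0.npz")); t=dict(np.load("top0.npz"))
print("side intr",c["intrinsics"])
for n,q in(("B0 crown",pt(0,.0805)),("ridge face top",pt(.012,.0857)),("hole",pt(-.034,.075)),("nose",pt(.112,.06))):
    for k,cc in(("side",c),("top",t)):
        p=cc["intrinsics"]@(cc["R"]@q+cc["t"]); print(n,k,p[:2]/p[2])
for uv in((239,207),(239,208),(240,208)): print("side depth",uv,L(world(c,uv)))
for uv in((278,217),(279,217)): print("top depth",uv,L(world(t,uv)))
im=cv2.resize(c["image"][180:240,205:285],None,fx=8,fy=8,interpolation=cv2.INTER_NEAREST)
p=c["intrinsics"]@(c["R"]@pt(0,.0805)+c["t"]);p=p[:2]/p[2]
im=cv2.drawMarker(im,tuple(int(v) for v in((p-[205,180])*8+4)),(0,255,0),0,16,1)
im2=cv2.resize(t["image"][190:240,250:310],None,fx=8,fy=8,interpolation=cv2.INTER_NEAREST)
p=t["intrinsics"]@(t["R"]@pt(0,.0805)+t["t"]);p=p[:2]/p[2]
im2=cv2.drawMarker(im2,tuple(int(v) for v in((p-[250,190])*8+4)),(0,255,0),0,16,1)
cv2.imwrite("pics/z.png",np.hstack([cv2.resize(im,(400,300)),cv2.resize(im2,(360,300))]))
```

```text
side intr [[490.1966   0.     252.668 ]
 [  0.     490.1966 188.142 ]
 [  0.       0.       1.    ]]
B0 crown side [237.1686 204.4976]
B0 crown top [277.9001 217.2407]
ridge face top side [232.2241 199.5215]
ridge face top top [272.8213 218.5603]
hole side [251.6831 213.9554]
hole top [292.2751 213.2544]
nose side [194.1828 195.6075]
nose top [230.2304 231.4896]
side depth (239, 207) [-0.0013 -0.0057  0.0783]
side depth (239, 208) [-0.0007 -0.0052  0.076 ]
side depth (240, 208) [-0.0017 -0.0085  0.0775]
top depth (278, 217) [ 0.0005 -0.0004  0.0802]
top depth (279, 217) [-0.0002 -0.0025  0.0814]
```

View pics/z.png

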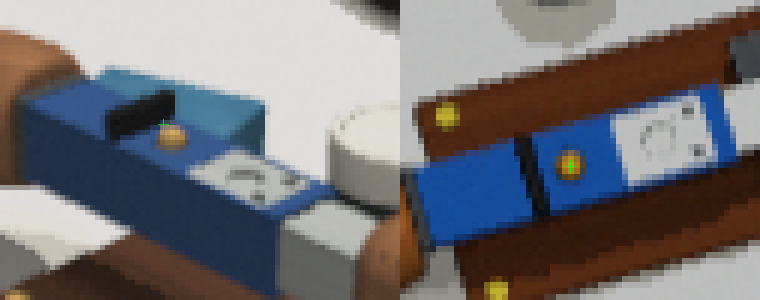

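The top view puts the button at 0 and the side view at about -4 mm. With the tip at -3 mm, the button is well covered either way. Next, press in small force-watched steps.

Run:
```python
from h import *
np.set_printoptions(precision=4,suppress=True)
z=.0790
while z>.069:
    servo_line(pt(-.003,z),rate=.03); f=F(); print(z.__round__(4),loc(),f)
    if f[2]>7: break
    z-=.0005 if f[2]<5 else .0003
sleep(.1); print(current_clock(),loc(),F()); open("z.txt","w").write(str(z))
```

```text
0.079 [-0.0001 -0.003   0.079 ] [0.1198 0.6919 2.4376]
0.0785 [-0.     -0.003   0.0785] [-0.1053  1.2981  2.0954]
0.078 [-0.    -0.003  0.078] [-0.0489  0.5494  1.9354]
0.0775 [-0.     -0.003   0.0775] [-0.4571  0.2099  2.3719]
0.077 [-0.    -0.003  0.077] [-1.4422  0.5495  3.4413]
0.0765 [-0.     -0.003   0.0765] [-0.9429 -0.6474  2.9257]
0.076 [ 0.    -0.003  0.076] [-0.8301  1.0031  3.5983]
0.0755 [ 0.     -0.003   0.0755] [-0.0228  0.7342  3.6378]
0.075 [-0.    -0.003  0.075] [-0.8288  0.1959  4.3349]
0.0745 [ 0.     -0.003   0.0745] [-0.4941  1.287   3.7602]
0.074 [-0.     -0.003   0.0741] [-1.7072  0.0934  5.833 ]
0.0737 [ 0.     -0.003   0.0739] [-0.869   0.6543  6.7432]
0.0734 [ 0.0001 -0.003   0.0736] [-1.3521  1.6478  7.0607]
9.925 [ 0.     -0.003   0.0736] [-2.1048  0.3147  7.392 ]
```

Run:
```python
from h import *
np.set_printoptions(precision=4,suppress=True)
z=float(open("z.txt").read()); y=-.003
while y<.016:
    y+=.0006
    servo_line(pt(y,z),rate=.015); f=F(); print(round(y,4),loc()[1:],f)
    if abs(f[1])>16 or f[2]>13 or f[2]<3: break
print(current_clock(),loc(),F())
```

```text
-0.0024 [-0.0029  0.0737] [-1.7886 -1.2804  6.0808]
-0.0018 [-0.0027  0.0737] [-2.3914 -3.1986  5.93  ]
-0.0012 [-0.0024  0.0738] [-1.9751 -2.3168  6.1704]
-0.0006 [-0.002   0.0739] [-2.137  -3.9724  5.2041]
-0.0 [-0.0015  0.0739] [-1.6171 -3.6791  5.3212]
0.0006 [-0.001   0.0739] [-0.3275 -3.6982  5.6235]
0.0012 [-0.0004  0.074 ] [-1.5634 -4.1501  5.6817]
0.0018 [0.0001 0.074 ] [-0.4102 -4.8022  4.8481]
0.0024 [0.0007 0.074 ] [-2.3679 -3.0856  5.8762]
0.003 [0.0012 0.074 ] [-1.3888 -4.396   5.5319]
0.0036 [0.0018 0.074 ] [-1.5495 -4.5528  5.5692]
0.0042 [0.0022 0.074 ] [-1.2701 -4.9862  5.2557]
0.0048 [0.0025 0.074 ] [-3.0498 -7.1523  5.0859]
0.0054 [0.0028 0.0741] [-2.9143 -7.5156  5.4034]
0.006 [0.0032 0.0741] [-3.1204 -8.2548  5.3535]
0.0066 [0.0037 0.0741] [-2.8397 -8.0636  5.563 ]
0.0072 [0.0051 0.074 ] [-2.1301 -4.7652  5.8816]
0.0078 [0.0062 0.0739] [-0.6408 -2.9413  6.6795]
0.0084 [0.0069 0.0739] [-1.6083 -2.1373  5.7878]
0.009 [0.0075 0.0739] [-0.8574 -5.0256  4.9874]
0.0096 [0.008  0.0739] [-0.2442 -3.4682  6.3736]
0.0102 [0.0087 0.0739] [-0.8303 -3.2951  4.9532]
0.0108 [0.0093 0.074 ] [-0.8404 -3.4643  7.1674]
0.0114 [0.0099 0.074 ] [-0.8837 -3.2834  5.7414]
0.012 [0.0106 0.0739] [-1.6995 -3.4558  5.5908]
0.0126 [0.0111 0.0739] [-1.0255 -2.8996  5.4433]
0.0132 [0.0117 0.0739] [-1.329  -2.9339  5.8872]
0.0138 [0.0124 0.0739] [-1.1274 -3.3624  6.6065]
0.0144 [0.0129 0.0739] [-1.8509 -3.0307  5.1333]
0.015 [0.0135 0.0739] [-0.7939 -3.4824  5.8033]
0.0156 [0.014  0.0739] [-1.3116 -3.7009  5.3827]
0.0162 [0.0147 0.074 ] [-0.7542 -3.3907  5.2365]
17.925 [0.001  0.0147 0.074 ] [-0.7542 -3.3907  5.2365]
```

The dome rode over at y ≈ 4 mm (8 N peak), then the sleeve slid at about 3 N. I'll ease off the sleeve's top and push on by the ridge until it stops.

Run:
```python
from h import *
np.set_printoptions(precision=4,suppress=True)
y=loc()[1]
servo_line(pt(y+.001,.0775),rate=.04); print(loc(),F())
y=.0165
while y<.052:
    y+=.0015
    servo_line(pt(y,.0775),rate=.03); f=F(); print(round(y,4),loc()[1:],f)
    if f[1]<-10: break
print(current_clock(),loc(),F())
c=capture("side"); np.savez("side1.npz",**c)
cv2.imwrite("pics/s3.png",cv2.resize(c["image"][150:300,160:340],None,fx=4,fy=4,interpolation=cv2.INTER_CUBIC))
```

```text
[0.0006 0.0148 0.0777] [ 0.679  -4.3393 -0.0474]
0.018 [0.018  0.0775] [ 1.5539 -2.5801  0.0564]
0.0195 [0.0196 0.0776] [ 3.2804 -2.6732 -0.0153]
0.021 [0.0212 0.0775] [ 2.6512 -2.5026  0.0545]
0.0225 [0.0227 0.0775] [ 2.2723 -2.153   1.0908]
0.024 [0.0243 0.0775] [ 2.374  -2.9497 -0.4262]
0.0255 [0.0258 0.0774] [ 0.8076 -2.2294  0.8302]
0.027 [0.0275 0.0774] [ 1.3078 -2.3959 -0.0166]
0.0285 [0.0295 0.0771] [-0.069  -0.3356  0.0708]
0.03 [0.0305 0.0773] [-0.4652 -0.0308  0.671 ]
0.0315 [0.0316 0.0775] [ 0.2961 -0.5356  0.4315]
0.033 [0.033  0.0776] [ 0.8737 -0.4002  0.7717]
0.0345 [0.0344 0.0775] [-0.2572 -1.513  -0.8398]
0.036 [0.0356 0.0776] [-0.5406 -3.816  -0.5884]
0.0375 [0.0361 0.0777] [-2.7023 -7.3325 -0.8978]
0.039 [0.0366 0.0778] [ -3.9586 -11.1625  -1.3011]
21.925 [0.0002 0.0366 0.0778] [ -3.9586 -11.1625  -1.3011]
```

View pics/s3.png

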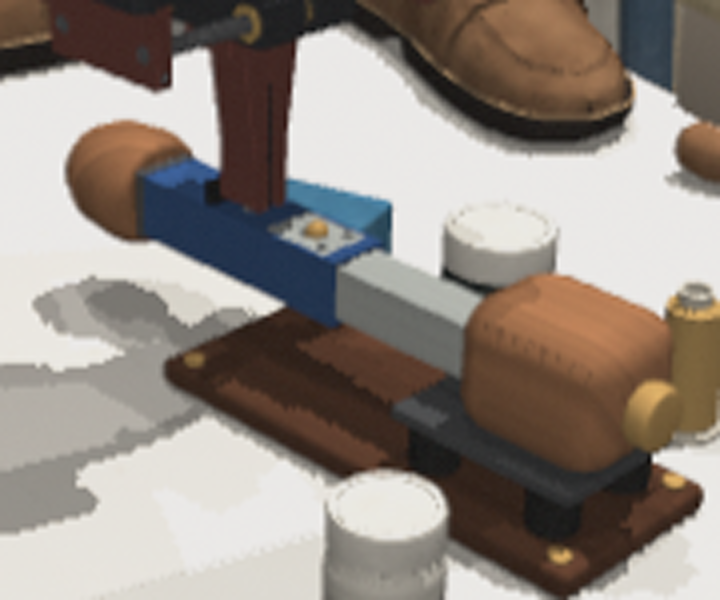

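The picture shows the brass button standing up in the hole of the steel plate at (318, 229) of the crop, and the sleeve stops rigidly. Now the nose test.

Run:
```python
from h import *
np.set_printoptions(precision=4,suppress=True)
s=int(open("s.txt").read())
servo_line(pt(.031,.080),rate=.05); servo_line(pt(.031,.13),rate=.15)
servo_line(pt(.185,.13),rate=.2); servo_line(pt(.185,.048),rate=.12)
sleep(.1); print(current_clock(),loc(),F()); f0=F()
print(servo_line(pt(.145,.048),rate=.02,contact_N=3)); y=loc()[1]; print(y,F())
while y>.145:
    f=F()-f0; print(round(y,4),loc()[1:],f)
    if f[1]>6.5: break
    y-=.0005; servo_line(pt(y,.048),rate=.02)
for _ in range(4): sleep(.1); print(current_clock(),loc(),F()-f0)
```

```text
24.625 [0.0007 0.1847 0.0487] [ 0.7913 -0.28   -0.5277]
True
0.15530830233299472 [0.234  0.18   1.0727]
0.1553 [0.1553 0.0478] [-0.5573  0.46    1.6004]
0.1548 [0.1552 0.0479] [-0.562   3.553   1.1515]
0.1543 [0.155  0.0478] [0.0579 6.3979 1.023 ]
0.1538 [0.1548 0.0479] [0.4228 7.6172 1.0783]
26.85 [-0.0003  0.1548  0.0478] [1.22   7.109  0.0559]
26.95 [-0.0003  0.1548  0.0478] [0.0005 8.0709 1.1012]
27.05 [-0.0003  0.1548  0.0479] [1.0407 6.4279 1.1557]
27.15 [-0.0003  0.1548  0.0478] [-0.8446  7.1762  0.464 ]
```

The nose held about 7 N for 0.4 s without giving. Back off, lift clear, check, and hand in.

Run:
```python
from h import *
np.set_printoptions(precision=4,suppress=True)
servo_line(pt(.185,.048),rate=.06); servo_line(pt(.185,.18),rate=.15)
sleep(.2); print(current_clock(),loc(),F())
a,b=capture("side")["image"],capture("top")["image"]
cv2.imwrite("pics/f.png",np.hstack([cv2.resize(a[150:300,160:340],(400,333)),cv2.resize(b[165:285,200:344],(400,333))]))
```

```text
29.05 [-0.0006  0.1851  0.1791] [-1.1732  1.2569  0.5973]
```

View pics/f.png

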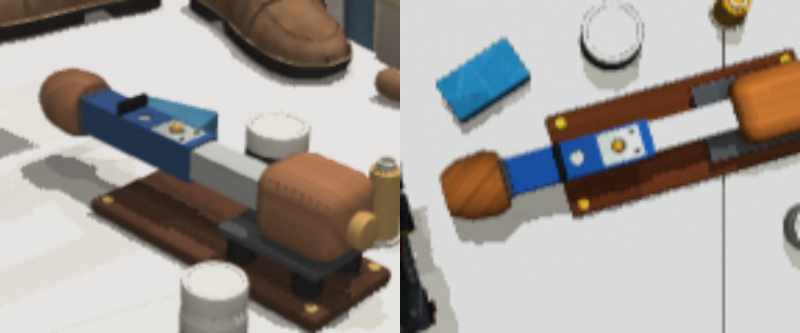

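The button is up in the plate hole (side crop (177, 128), top crop (618, 145)), the first hole is empty, the bystanders are in place, and the arm is clear.

```bash
python3 -c "
from bench import *
close_job()"
```

```text
the job is handed in; nothing more can be done
```

The shoe tree is one hole longer and locked in the next hole, and I handed the job in after about 29 s of the 43 s allowed (no verdict is reported).

- **Press and slide:** I pressed the button flush with about 7 N and pushed the sleeve by its thumb ridge. The hole's edge rode over the dome at about 8 N, and the sleeve then slid at about 3 N until the button snapped up. It stopped rigidly about 33 to 34 mm out, inferred from the fingertip's position. The highest push was about 11 N, well under the 30 N limit.
- **Lock test:** I pressed the nose back with about 7 N for 0.4 s, and it did not give.
- **Last checks:** The final pictures show the button up in the steel plate's hole and the first hole empty. The bystanders look unmoved by eye (I did not measure them), and the arm is clear.
- **Disagreement:** The side camera put the button 4 to 10 mm off the top camera's estimate along the tube. I used the top view; the contact height, about 1 mm under the expected crown, and the forces along the push fitted it.

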